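# Re-rack the medicine bottles in reverse order

### The arm

A 6-joint arm with a two-finger parallel gripper is mounted at the origin on the work surface. World frame = base frame: x ahead of the robot, y to its left, z up, the work surface at z = 0. Lengths are in m, angles in rad, forces in N, time in s.
With the tool pointing down it reaches from about 0.25 to 0.775 m from the base axis. Payload 4 kg.
Tool frame: the origin (TCP) lies between the finger pads; the fingertips stand 11 mm ahead of it and the grasp point (between the pads) lies 8 mm behind it; z points along the fingers, y is the line along which they close (so a half turn about z gives the same grasp; the last joint's range is limited). The gripper opens to 85 mm and grips with 20 to 120 N. Pads are 22 mm wide; open, the fingers measure 114 mm over their backs; the gripper's body (76 mm by 85 mm) begins 54 mm behind the grasp point. The pads swing forward as they close: fully open they stand 13 mm farther back than shut.
Start: joints at [-1.318, 0.087, 1.371, -0, 1.684, -0.103], TCP at [0.192, -0.516, 0.242] pointing down, gripper open.
Joint ranges: [-3.1, 3.1], [-0.76, 2.03], [0.27, 2.55], [-1.08, 4.22], [0.17, 2.65], [-2.57, 2.57]. Speed limits (rad/s): [2.79, 2.79, 3.14, 3.14, 3.14, 3.14].

### API

Orientations are given as a unit quaternion [w, x, y, z].
In Python, from workcell import get_obs, cams, order gives the robot as it stands.
- The arm moves only by the tool jog_arm, never from a script. Its argument "deltas" is a list that holds one entry, the list of rows, each a list of 7 numbers: the shift along the world's x, y, z in m, then the turn, a rotation vector about the world's x, y, z in degrees, then the opening, from -1 (shut) to 1 (fully open), so that 0 is half open. A call has 1 to 12 rows; each row is the pose to reach, as a shift and turn from the pose commanded when the call began; what a row does not reach only later rows make up. A row lasts 1/10 s, in which the tool goes at most 50 mm and 8.59 degrees, less where a joint would pass 70% of its speed; a pose out of reach is approached as far as the arm can. A call with a gripper value outside its range is refused whole. The fingers move at their own pace and stop on an object; the grip force is fixed at half the most. Time passes only in rows, so rows that repeat a pose let the fingers close. It gives the time, the measured TCP pose, the force, the opening and the grip force at its end, in the units of the state.
- get_obs(): the state, without advancing time (a new reading comes with each control period).
- cams.snapshot(name): name is "scene" or "top" or "wrist"; returns (picture, depth): 384x512x3 uint8, red, green, blue; 384x512 float32, m along the optical axis (not along the pixel's ray), 0 where there is no reading.
- cams.camera_model(name): a dict with "camera_matrix" (3x3 intrinsics, pixels), "cam_to_world" (4x4, takes a point from camera to world coordinates). Camera axes: x right, y up, looking along -z (the intrinsics and any distortion apply to the point x, -y, -z); pixel columns grow to the right and rows downward; lengths in m; the calibration is good to about 2 mm. A picture is of the moment at which its call begins: read the wrist's pose just before it. camera_model takes no time and is no camera call; for the wrist camera it gives the pose at the moment of the call.
- order.close_job(): hands the job in; it is judged then, once.
The state is a dict: "time_s": time; "q": joint angles; "qd": joint speeds; "effort": joint torques, N m; "position": TCP position; "ee_rot": TCP orientation; "force": force on the tool from outside, world axes, zero at the start; "wrist_torque": the same for the moment, N m; "finger_gap": finger opening in m; "gripper_force": force on a finger pad.
Only numpy, scipy, OpenCV 4.12 (cv2) and the standard library are available. Lean on these libraries where they do the work, as an engineer would, in place of code of your own. Each camera call takes 0.05 s, during which the arm holds its last target. There are 200 camera calls.

### The job

The blue delivery carrier was packed back to front: move its four medicine bottles into the wooden ward rack in reverse order, so that the bottle now nearest the carrier's handle ends farthest from the ward rack's handle, and so on down the row, one standing in each compartment. Set each bottle down upright rather than dropping it, and knock none over.

Things in the scene. Friction and masses are not known exactly. Their poses are not given: they have to be found in the camera images.
- carrier: Delivery carrier: fixed blue plastic board 268 x 74 x 12 mm high, blue loop handle lying flat at its -x end (38 mm out). Origin: centre of its underside, on the counter; x along the row. Four white cups stand on it at x = -99, -33, +33, +99 mm, y = 0, one bottle in each, in any order.
- ward_rack: Ward rack: fixed light-wood tray, 268 x 74 mm, steel loop handle lying flat at its -x end (38 mm out). Origin: centre of its underside, on the counter; x along the row. Walls and dividers 4 mm thick, tops 12 mm above the counter, make four open compartments, 62 mm long (x), 66 mm wide (y), centred at x = -99, -33, +33, +99 mm, y = 0, floor 6 mm above the counter. Empty at the start.
- jar: Squat white pill jar, round, 50 mm diameter (lid 51 mm), 68 mm high, widest of the four. Loose, about 90 g. Origin: centre of its underside (16 mm above the counter at the start); z up its axis.
- amber: Amber glass bottle with a paper label and white cap: round body 42 mm diameter up to 62 mm, cap 29 mm diameter on top, 96 mm high in all, the tallest. Loose, about 140 g. Origin: centre of its underside (16 mm above the counter at the start); z up its axis.
- vial: Slim clear vial with a paper label and aluminium cap: round body 34 mm diameter up to 56 mm, cap 23 mm diameter, 80 mm high in all, the narrowest. Loose, about 60 g. Origin: centre of its underside (16 mm above the counter at the start); z up its axis.
- square: Square white plastic bottle: body 40 x 40 mm up to 66 mm, round grey cap 31 mm diameter, 88 mm high in all. Its sides lie along its own x and y, which start parallel to the carrier's. Loose, about 110 g. Origin: centre of its underside (16 mm above the counter at the start); z up its axis.
- jar_cup: Fixed white plastic cup on the carrier's deck, round, 62 mm across, 8 mm high, with a 4 mm thick floor; the jar stands in it loosely at the start. It stays behind on the carrier and only marks where that bottle began. Origin: centre of its underside; x along the carrier's row.
- amber_cup: Fixed white plastic cup on the carrier's deck, round, 54 mm across, 8 mm high, with a 4 mm thick floor; the amber bottle stands in it loosely at the start. It stays behind on the carrier and only marks where that bottle began. Origin: centre of its underside; x along the carrier's row.
- vial_cup: Fixed white plastic cup on the carrier's deck, round, 46 mm across, 8 mm high, with a 4 mm thick floor; the vial stands in it loosely at the start. It stays behind on the carrier and only marks where that bottle began. Origin: centre of its underside; x along the carrier's row.
- square_cup: Fixed white plastic cup on the carrier's deck, square, 52 x 52 mm, 8 mm high, with a 4 mm thick floor; the square bottle stands in it loosely at the start. It stays behind on the carrier and only marks where that bottle began. Origin: centre of its underside; x along the carrier's row.
Things that resemble listed ones, but are neither listed nor needed, are in the scene too. Leave any pink look-alike of the amber alone.

How it is judged:
At the end, for the whole second after the job is handed in: Each bottle stands upright (within 0.08 rad), at rest, on the floor (within 4 mm) of its ward-rack compartment, within 15 mm of the centre along and across; one that began at x on the carrier is now at -x on the ward rack (order from the handles reversed) (((x of jar_cup in the frame of carrier between -0.119 and -0.079 m and x of jar in the frame of ward_rack between 0.084 and 0.114 m) or (x of jar_cup in the frame of carrier between -0.053 and -0.013 m and x of jar in the frame of ward_rack between 0.018 and 0.048 m) or (x of jar_cup in the frame of carrier between 0.013 and 0.053 m and x of jar in the frame of ward_rack between -0.048 and -0.018 m) or (x of jar_cup in the frame of carrier between 0.079 and 0.119 m and x of jar in the frame of ward_rack between -0.114 and -0.084 m)) and y of jar in the frame of ward_rack between -0.015 and 0.015 m and z of jar in the frame of ward_rack between 0.002 and 0.01 m and angle between each of jar, amber, vial, square's own z axis and vertical below 0.08 rad and linear speed of each of jar, amber, vial, square below 0.02 m/s and angular speed of each of jar, amber, vial, square below 0.2 rad/s and ((x of amber_cup in the frame of carrier between -0.119 and -0.079 m and x of amber in the frame of ward_rack between 0.084 and 0.114 m) or (x of amber_cup in the frame of carrier between -0.053 and -0.013 m and x of amber in the frame of ward_rack between 0.018 and 0.048 m) or (x of amber_cup in the frame of carrier between 0.013 and 0.053 m and x of amber in the frame of ward_rack between -0.048 and -0.018 m) or (x of amber_cup in the frame of carrier between 0.079 and 0.119 m and x of amber in the frame of ward_rack between -0.114 and -0.084 m)) and y of amber in the frame of ward_rack between -0.015 and 0.015 m and z of amber in the frame of ward_rack between 0.002 and 0.01 m and ((x of vial_cup in the frame of carrier between -0.119 and -0.079 m and x of vial in the frame of ward_rack between 0.084 and 0.114 m) or (x of vial_cup in the frame of carrier between -0.053 and -0.013 m and x of vial in the frame of ward_rack between 0.018 and 0.048 m) or (x of vial_cup in the frame of carrier between 0.013 and 0.053 m and x of vial in the frame of ward_rack between -0.048 and -0.018 m) or (x of vial_cup in the frame of carrier between 0.079 and 0.119 m and x of vial in the frame of ward_rack between -0.114 and -0.084 m)) and y of vial in the frame of ward_rack between -0.015 and 0.015 m and z of vial in the frame of ward_rack between 0.002 and 0.01 m and ((x of square_cup in the frame of carrier between -0.119 and -0.079 m and x of square in the frame of ward_rack between 0.084 and 0.114 m) or (x of square_cup in the frame of carrier between -0.053 and -0.013 m and x of square in the frame of ward_rack between 0.018 and 0.048 m) or (x of square_cup in the frame of carrier between 0.013 and 0.053 m and x of square in the frame of ward_rack between -0.048 and -0.018 m) or (x of square_cup in the frame of carrier between 0.079 and 0.119 m and x of square in the frame of ward_rack between -0.114 and -0.084 m)) and y of square in the frame of ward_rack between -0.015 and 0.015 m and z of square in the frame of ward_rack between 0.002 and 0.01 m); the robot touches nothing.
It fails at once if a bottle is knocked over (angle between any of jar, amber, vial, square's own z axis and vertical above 0.7 rad).
It fails at once if a bottle is dropped (falls free of the fingers from over about 25 mm) ((contact force between the fingers and jar below 0.05 N and z of jar in the frame of ward_rack above 0.022 m and linear speed of jar above 0.4 m/s) or (contact force between the fingers and amber below 0.05 N and z of amber in the frame of ward_rack above 0.022 m and linear speed of amber above 0.4 m/s) or (contact force between the fingers and vial below 0.05 N and z of vial in the frame of ward_rack above 0.022 m and linear speed of vial above 0.4 m/s) or (contact force between the fingers and square below 0.05 N and z of square in the frame of ward_rack above 0.022 m and linear speed of square above 0.4 m/s)).
It also fails if it takes over 106 s, if anything falls off the work surface, if the arm or the gripper's body presses on something with over 40 N, if the wrist force passes 120 N, or if a joint passes its speed limit or range.

## Working session

There is one attempt and no reset: what is moved stays moved. The work goes in short steps, Python scripts to look and compute and a tool call to move; the robot and the scene stay as the last step left them, time stands still between calls to the robot, and variables do not carry over. Pictures are saved under pics/ and viewed, at most 14 in all, crops included, and the job is handed in when it is done.

Besides the shell and the picture viewer there is one more tool, called after "Call:" as name([rows], argument=value, ...), one row to a line, values as JSON. jog_arm: Moves the arm, as the interface text tells. Its arguments: {"type":"object","properties":{"deltas":{"type":"array"}},"required":["deltas"]}

```bash
mkdir -p pics; cat > h.py <<'E'
import numpy as np, cv2
from workcell import get_obs, cams, order
def snap(name,fn=None):
    m=cams.camera_model(name); im,d=cams.snapshot(name)
    if fn: cv2.imwrite('pics/'+fn,im[:,:,::-1])
    return im,d,np.array(m['camera_matrix']),np.array(m['cam_to_world'])
def ray(px,K,T,z):
    u,v=px; c=np.linalg.solve(K,[u,v,1.]); w=T[:3,:3]@np.array([c[0],-c[1],-c[2]])
    o=T[:3,3]; return o+w*(z-o[2])/w[2]
def cloud(d,K,T):
    v,u=np.indices(d.shape); p=np.stack([(u-K[0,2])/K[0,0]*d,-(v-K[1,2])/K[1,1]*d,-d],-1)
    return p@T[:3,:3].T+T[:3,3]
E
python3 - <<'E'
from h import *
for n in('top','scene'):
    im,d,K,T=snap(n,n+'0.png'); np.savez(n+'0.npz',im=im,d=d,K=K,T=T); print(n,K,T)
print(get_obs())
E
```

```text
top [[402.6870289    0.         262.18113045]
 [  0.         402.6870289  193.22596854]
 [  0.           0.           1.        ]] [[ 2.92266938e-03  9.98603735e-01 -5.27450394e-02  5.07844549e-01]
 [-9.99995550e-01  2.95012578e-03  4.42700259e-04 -5.00715717e-02]
 [ 5.97686632e-04  5.27435108e-02  9.98607913e-01  7.92552594e-01]
 [ 0.00000000e+00  0.00000000e+00  0.00000000e+00  1.00000000e+00]]
scene [[392.25860958   0.         257.96289404]
 [  0.         392.25860958 196.23221509]
 [  0.           0.           1.        ]] [[ 0.8158255  -0.38172378  0.4344142   0.87153918]
 [ 0.57828029  0.54439725 -0.60763767 -0.49693138]
 [-0.00454415  0.74693948  0.6648765   0.54155008]
 [ 0.          0.          0.          1.        ]]
{'time_s': 0.1, 'q': array([-1.31812249e+00,  8.79349097e-02,  1.37211290e+00,  8.78272022e-06,
        1.68359858e+00, -1.03093864e-01]), 'qd': array([ 4.25288203e-04, -7.82637536e-05, -5.19401670e-03, -1.94966517e-03,
        1.21601801e-04,  7.80784995e-04]), 'effort': array([ 3.09797935e-03, -3.53013539e+01, -3.14217818e+01, -6.23889923e-05,
        7.94013584e-03,  5.64449095e-06]), 'position': array([ 0.19146583, -0.51514706,  0.24122177]), 'ee_rot': array([-1.02432513e-03,  9.84219737e-01,  1.76947604e-01, -7.23762341e-05]), 'force': array([-0.58210786,  0.0088938 ,  0.03857592]), 'wrist_torque': array([ 0.02513922, -0.02904596,  0.0125424 ]), 'gripper_force': 0.0, 'finger_gap': 0.08542176540467679}
```

View pics/top0.png

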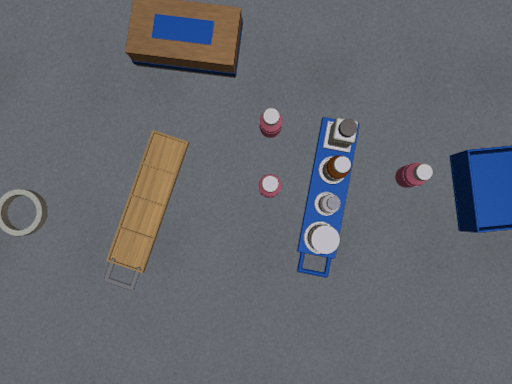

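View pics/scene0.png

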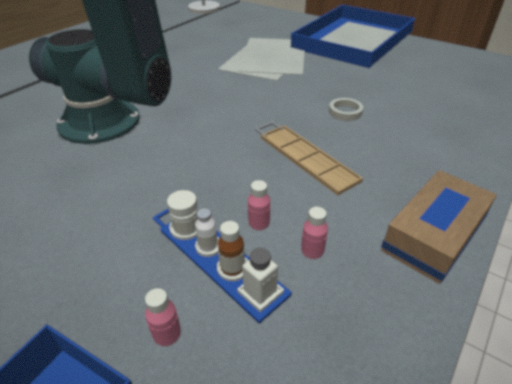

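The top view shows the carrier (blue, handle at about (315,263)) holding jar, vial, amber, square in order from its handle. The rack is at about (148,202), handle at (122,275), with three pink decoys around the carrier. So jar → rack +99, vial → +33, amber → −33, square → −99.

```bash
cat > m.py <<'E'
from h import *
f=np.load('top0.npz');im,d,K,T=f['im'],f['d'],f['K'],f['T']
hsv=cv2.cvtColor(im,cv2.COLOR_RGB2HSV); P=cloud(d,K,T)
H,S,V=[hsv[:,:,i] for i in range(3)]
blue=((H>105)&(H<125)&(S>170)).astype(np.uint8); blue[:,:290]=0; blue[:,370:]=0
wood=((H>8)&(H<25)&(S>80)).astype(np.uint8); wood[:115]=0; wood[:,210:]=0
for n,m,z in(('carrier',blue,.012),('rack',wood,.012)):
    m=cv2.morphologyEx(m,cv2.MORPH_CLOSE,np.ones((3,3)))
    # drop the loop handle by requiring filled area (thin) : opening after hull fill of the largest contour
    c=max(cv2.findContours(m,cv2.RETR_EXTERNAL,cv2.CHAIN_APPROX_NONE)[0],key=cv2.contourArea)
    if n=='carrier':
        # far outline only: keep contour points away from bottles via side fit below
        c=c[c[:,0,1]<256]
    pts=np.array([ray(p[0],K,T,z)[:2] for p in c],np.float32)
    r=cv2.minAreaRect(pts); b=cv2.boxPoints(r); print(n,r,'\n',b)
print('table z',np.median(P[300:370,50:200,2]))
sel=[(322,239),(331,204),(342,165),(347,128)]
for (u,v),h in zip(sel,(.084,.096,.112,.104)):
    q=P[v-2:v+3,u-2:u+3].reshape(-1,3); print('cap ray',ray((u,v),K,T,h),'depth',np.median(q,0))
for u,v in((270,184),(271,116),(424,172),(185,35)): print('decoy',P[v,u])
E
python3 m.py
```

```text
carrier ((0.5588143467903137, -0.17790040373802185), (0.07344019412994385, 0.27309054136276245), 79.1916275024414) 
 [[ 0.4178055  -0.18836345]
 [ 0.6860513  -0.23957472]
 [ 0.6998232  -0.16743736]
 [ 0.43157738 -0.11622609]]
rack ((0.5338612794876099, 0.1719570755958557), (0.07506341487169266, 0.268220454454422), 71.58221435546875) 
 [[0.39476255 0.17871909]
 [0.6492442  0.09397654]
 [0.67296004 0.16519506]
 [0.41847837 0.24993761]]
table z 0.0016345921924361684
cap ray [ 0.46528717 -0.15540185  0.084     ] depth [ 0.46544937 -0.15500895  0.08623264]
cap ray [ 0.52632321 -0.16948455  0.096     ] depth [ 0.52624845 -0.16914368  0.09763006]
cap ray [ 0.59221001 -0.18583469  0.112     ] depth [ 0.592022   -0.18553214  0.1138158 ]
cap ray [ 0.65746537 -0.19655186  0.104     ] depth [ 0.65700827 -0.19626362  0.10571931]
decoy [ 0.56057661 -0.06386186  0.09760339]
decoy [ 0.67965339 -0.06538548  0.09743543]
decoy [ 0.58223357 -0.33080735  0.0975165 ]
decoy [0.83634902 0.09208642 0.06987043]
```

Call:
jog_arm([
  [[0.273,0.357,0.02,0,0,-31.2,1],[0.273,0.357,0.02,0,0,-31.2,1],[0.273,0.357,0.02,0,0,-31.2,1],[0.273,0.357,0.02,0,0,-31.2,1],[0.273,0.357,0.02,0,0,-31.2,1],[0.273,0.357,0.02,0,0,-31.2,1],[0.273,0.357,0.02,0,0,-31.2,1],[0.273,0.357,0.02,0,0,-31.2,1],[0.273,0.357,0.02,0,0,-31.2,1],[0.273,0.357,0.02,0,0,-31.2,1],[0.273,0.357,0.02,0,0,-31.2,1],[0.273,0.357,0.02,0,0,-31.2,1]],
])

```text
time_s: 1.3
position: [0.464, -0.1593, 0.2618]
ee_rot: [0.0, 0.996, -0.095, -0.001]
force: [0.5, -0.4, 0.7]
finger_gap: 0.0852
gripper_force: 0.0
```

```bash
python3 - <<'E'
from h import *
im,d,K,T=snap('wrist','w1.png'); np.savez('w1.npz',im=im,d=d,K=K,T=T); o=get_obs();print(o['position'],o['ee_rot'],o['q'],o['time_s'],T)
E
```

```text
[ 0.46378337 -0.15972392  0.26195861] [ 2.73428391e-04  9.95464300e-01 -9.51337202e-02 -5.72220283e-04] [-4.46733068e-01 -4.82662132e-02  1.46992398e+00 -9.17727550e-04
  1.72082104e+00  1.31448215e+00] 1.35 [[-0.18674379  0.9436308   0.27329046  0.5344467 ]
 [-0.98240798 -0.17969718 -0.05082797 -0.17335384]
 [ 0.00114669 -0.27797454  0.96058776  0.39318207]
 [ 0.          0.          0.          1.        ]]
```

View pics/w1.png

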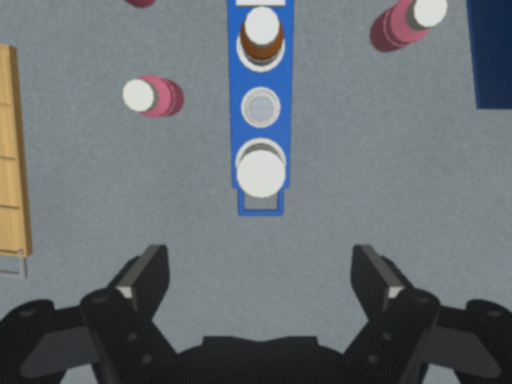

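The wrist view shows jar lid at about (262,174), vial cap (260,106), amber cap (262,24); board edges are vertical, so the yaw is right.

```bash
python3 - <<'E'
from h import *
f=np.load('w1.npz');im,d,K,T=f['im'],f['d'],f['K'],f['T']; P=cloud(d,K,T)
for u,v,z in((261.5,173.5,.084),(260,105.5,.096),(262,24,.112)): print(ray((u,v),K,T,z),P[int(v),int(u)])
for L,R in(((232,184),(289,184)),((230,60),(293,60))): 
    a,b=ray(L,K,T,.012),ray(R,K,T,.012); print('edges',a[:2],b[:2],np.hypot(*(a-b)[:2]),(a+b)/2)
E
```

```text
[ 0.46799262 -0.16299379  0.084     ] [ 0.46863203 -0.16259084  0.08413127]
[ 0.5342528  -0.17397301  0.096     ] [ 0.53469194 -0.17405818  0.09516985]
[ 0.5971298  -0.18754246  0.112     ] [ 0.59694919 -0.18750158  0.11281021]
edges [ 0.44609548 -0.12096408] [ 0.43245428 -0.19261323] 0.07293615869884981 [ 0.43927488 -0.15678866  0.012     ]
edges [ 0.58986809 -0.14969642] [ 0.5763858  -0.22068128] 0.0722538786318779 [ 0.58312694 -0.18518885  0.012     ]
```

Call:
jog_arm([
  [[0.002,-0.002,-0.05,0,0,0,1],[0.002,-0.002,-0.1,0,0,0,1],[0.002,-0.002,-0.15,0,0,0,1],[0.002,-0.002,-0.185,0,0,0,1],[0.002,-0.002,-0.21,0,0,0,1],[0.002,-0.002,-0.21,0,0,0,1],[0.002,-0.002,-0.21,0,0,0,-1],[0.002,-0.002,-0.21,0,0,0,-1],[0.002,-0.002,-0.21,0,0,0,-1],[0.002,-0.002,-0.21,0,0,0,-1],[0.002,-0.002,-0.21,0,0,0,-1],[0.002,-0.002,-0.21,0,0,0,-1]],
])

```text
time_s: 2.55
position: [0.4682, -0.1617, 0.055]
ee_rot: [0.001, 0.996, -0.094, 0.002]
force: [-0.4, -1.2, 6.1]
finger_gap: 0.05
gripper_force: 62.1
```

Call:
jog_arm([
  [[0,0,0.03,0,0,0,-1],[0,0,0.07,0,0,0,-1],[0,0,0.11,0,0,0,-1],[0.01,0.02,0.15,0,0,0,-1],[0.03,0.06,0.15,0,0,-2,-1],[0.05,0.1,0.15,0,0,-4,-1],[0.07,0.14,0.15,0,0,-6,-1],[0.09,0.18,0.15,0,0,-7.6,-1],[0.115,0.22,0.15,0,0,-7.6,-1],[0.14,0.26,0.15,0,0,-7.6,-1],[0.161,0.3,0.15,0,0,-7.6,-1],[0.161,0.302,0.15,0,0,-7.6,-1]],
])

```text
time_s: 3.75
position: [0.6286, 0.1467, 0.2009]
ee_rot: [-0.001, 0.988, -0.157, -0.001]
force: [0.1, -0.7, -0.8]
finger_gap: 0.0493
gripper_force: 62.5
```

```bash
python3 - <<'E'
from h import *
im,d,K,T=snap('wrist','w2.png'); np.savez('w2.npz',im=im,d=d,K=K,T=T); o=get_obs();print(o['position'],o['ee_rot'],o['q'],o['time_s'],T[:3,3],o['finger_gap'])
E
```

```text
[0.62777376 0.14446162 0.20122754] [ 5.21081227e-06  9.87466816e-01 -1.57824708e-01 -8.05183267e-04] [1.37977665e-01 3.08941084e-01 1.19149824e+00 4.61680347e-04
 1.64269648e+00 2.02578163e+00] 3.8 [0.69682535 0.12370243 0.33220127] 0.049869270246909396
```

View pics/w2.png

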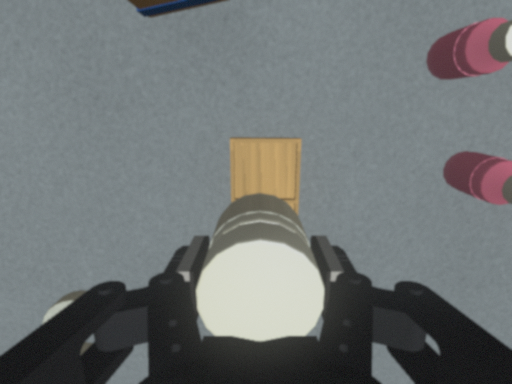

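The rack's far end shows at row 138, cols 230–301, with a divider near row 199; the jar is upright in the grip.

```bash
cat > r.py <<'E'
from h import *
f=np.load('w2.npz');im,d,K,T=f['im'],f['d'],f['K'],f['T']
hsv=cv2.cvtColor(im,cv2.COLOR_RGB2HSV); H,S=hsv[:,:,0],hsv[:,:,1]
m=((H>8)&(H<25)&(S>80)).astype(np.uint8); m[:125]=0; m[205:]=0;m[:,:220]=0;m[:,310:]=0
rows=range(150,190); L=[np.where(m[r])[0].min() for r in rows]; R=[np.where(m[r])[0].max()+1 for r in rows]
A=np.array([ray((l-.5,r),K,T,.012)[:2] for l,r in zip(L,rows)]);B=np.array([ray((l-.5,r),K,T,.012)[:2] for l,r in zip(R,rows)])
M=(A+B)/2; dr=cv2.fitLine(M.astype(np.float32),2,0,.01,.01).ravel(); v=dr[:2]*np.sign(dr[0]); 
tops=[np.where(m[:,c])[0].min() for c in range(236,296)]; t=np.median(tops)-.5; print('top row',t,'width',np.median(np.hypot(*(A-B).T)))
vb=[]
for X in(A,B): q=cv2.fitLine(X.astype(np.float32),2,0,.01,.01).ravel(); vb.append(np.degrees(np.arctan2(q[1],q[0])))
print('yaws',vb,np.degrees(np.arctan2(v[1],v[0])))
E_=ray((265.5,t),K,T,.012)[:2]; a=np.radians(-18.4); u=np.array([np.cos(a),np.sin(a)]); n=np.array([-u[1],u[0]])
e=E_+n*((M.mean(0)-E_)@n); print('end mid',e)
for s in(99,33,-33,-99): print(s,e-u*(.134-s/1000))
g=cv2.cvtColor(im,cv2.COLOR_RGB2GRAY)[190:215,240:250].mean(1); print(g.round())
w=ray((292,199),K,T,.012)[:2]; print('divider dist from end',(e-w)@u)
E
python3 r.py
```

```text
top row 137.5 width 0.07267794051597212
yaws [np.float32(-18.897636), np.float32(-18.203701)] -18.55096
end mid [0.66496536 0.12854581]
99 [0.6317547  0.13959353]
33 [0.56912888 0.16042636]
-33 [0.50650307 0.1812592 ]
-99 [0.44387725 0.20209204]
[151. 150. 149. 147. 140. 127. 112. 102.  95.  92.  92.  91.  92.  92.
  92.  91.  92.  92.  91.  91.  94. 102. 116. 127. 125.]
divider dist from end 0.06601843790993203
```

```bash
python3 - <<'E'
from h import *
f=np.load('w2.npz');im,d,K,T=f['im'],f['d'],f['K'],f['T']; P=cloud(d,K,T)
print(P[290,261],P[230,261])
for c in (198,),: pass
row=im[290,180:340].mean(1); print(row[10:25].round(),row[138:155].round())
print(ray((261,290),K,T,.230)); 
g=im[:,261].mean(1); print(g[225:250].round(), g[325:350].round())
o=get_obs();print(o['position'])
E
```

```text
[0.63334387 0.14393758 0.23136757] [0.65232927 0.13777504 0.22107216]
[ 57.  63.  65.  66.  73. 116. 169. 197. 206. 208. 210. 210. 211. 210.
 211.] [212. 211. 211. 211. 210. 192. 144.  93.  71.  69.  69.  64.  57.  52.
  54.  53.  51.]
[0.63248289 0.14421202 0.23      ]
[ 99. 100. 100. 100. 100. 101. 102. 102. 103. 102. 102. 104. 112. 125.
 153. 186. 208. 214. 212. 213. 213. 213. 213. 212. 212.] [213. 211. 212. 211. 211. 211. 212. 211. 211. 212. 211. 212. 211. 211.
 207. 182. 132.  83.  59.  53.  54.  53.  52.  50.  51.]
[0.62777376 0.14446162 0.20122754]
```

```bash
python3 - <<'E'
from h import *
f=np.load('w2.npz');K,T=f['K'],f['T']; u=np.array([np.cos(np.radians(-18.4)),np.sin(np.radians(-18.4))])
a,b=ray((261,239),K,T,.230)[:2],ray((261,341),K,T,.23)[:2]; l,r=ray((195.5,290),K,T,.23)[:2],ray((325.5,290),K,T,.23)[:2]
print(np.hypot(*(a-b)),a-.0255*u,(a+b)/2,np.hypot(*(l-r)),(l+r)/2)
E
```

```text
0.0445686385086242 [0.62837082 0.14577169] [0.63136225 0.14457411] 0.04950039122143134 [0.63254431 0.14440197]
```

Call:
jog_arm([
  [[0.003,-0.001,0,0,0,0,-1],[0.003,-0.001,-0.03,0,0,0,-1],[0.003,-0.001,-0.07,0,0,0,-1],[0.003,-0.001,-0.11,0,0,0,-1],[0.003,-0.001,-0.135,0,0,0,-1],[0.003,-0.001,-0.145,0,0,0,-1],[0.003,-0.001,-0.145,0,0,0,-1],[0.003,-0.001,-0.145,0,0,0,-1],[0.003,-0.001,-0.145,0,0,0,-1]],
])

```text
time_s: 4.7
position: [0.6323, 0.1403, 0.0604]
ee_rot: [-0.001, 0.987, -0.16, 0.002]
force: [0.2, 0.1, 0.9]
finger_gap: 0.0497
gripper_force: 62.6
```

Call:
jog_arm([
  [[-0.001,0,-0.004,0,0,0,-1],[-0.001,0,-0.008,0,0,0,-1],[-0.001,0,-0.01,0,0,0,-1],[-0.001,0,-0.012,0,0,0,-1],[-0.001,0,-0.012,0,0,0,-1],[-0.001,0,-0.012,0,0,0,-1],[-0.001,0,-0.012,0,0,0,-1]],
])

```text
time_s: 5.4
position: [0.6296, 0.1405, 0.0452]
ee_rot: [0.0, 0.987, -0.16, -0.0]
force: [0.1, 0.8, -0.6]
finger_gap: 0.0498
gripper_force: 62.6
```

Call:
jog_arm([
  [[0,0,-0.001,0,0,0,-1],[0,0,-0.002,0,0,0,-1],[0,0,-0.003,0,0,0,-1],[0,0,-0.003,0,0,0,-1],[0,0,-0.003,0,0,0,-1]],
])

```text
time_s: 5.9
position: [0.6299, 0.1404, 0.0452]
ee_rot: [-0.0, 0.987, -0.16, 0.001]
force: [-3.8, -0.7, 10.4]
finger_gap: 0.0496
gripper_force: 63.5
```

Call:
jog_arm([
  [[0,0,0.002,0,0,0,-0.3],[0,0,0.002,0,0,0,0.4],[0,0,0.002,0,0,0,1],[0,0,0.002,0,0,0,1],[0,0,0.002,0,0,0,1],[0,0,0.03,0,0,0,1],[0,0,0.08,0,0,0,1],[0,0,0.13,0,0,0,1],[-0.02,-0.04,0.17,0,0,0,1],[-0.035,-0.08,0.19,0,0,2,1],[-0.05,-0.12,0.19,0,0,4,1],[-0.05,-0.12,0.19,0,0,4,1]],
])

```text
time_s: 7.1
position: [0.5789, 0.0156, 0.2348]
ee_rot: [0.001, 0.992, -0.128, 0.002]
force: [0.3, -0.0, 0.6]
finger_gap: 0.0854
gripper_force: 0.0
```

```bash
python3 - <<'E'
from h import *
im,d,K,T=snap('top','t1.png'); P=cloud(d,K,T)
im,d,K,T=snap('scene','s1.png')
E
```

```text
(no output)
```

View pics/s1.png

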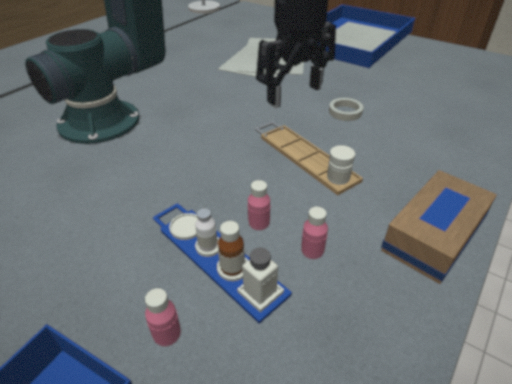

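Jar stands in the far compartment at (342,165). Next, the vial.

Call:
jog_arm([
  [[-0.012,-0.05,0,0,0,3.4,1],[-0.024,-0.1,0,0,0,3.4,1],[-0.036,-0.15,0,0,0,3.4,1],[-0.048,-0.1945,0,0,0,3.4,1],[-0.048,-0.1945,0,0,0,3.4,1],[-0.048,-0.1945,-0.01,0,0,3.4,1],[-0.048,-0.1945,-0.05,0,0,3.4,1],[-0.048,-0.1945,-0.08,0,0,3.4,1],[-0.048,-0.1945,-0.08,0,0,3.4,1]],
])

```text
time_s: 8.1
position: [0.5289, -0.1702, 0.1454]
ee_rot: [-0.002, 0.996, -0.094, -0.006]
force: [0.1, -0.0, -0.9]
finger_gap: 0.0852
gripper_force: 0.0
```

```bash
python3 - <<'E'
from h import *
im,d,K,T=snap('wrist','w3.png');np.savez('w3.npz',im=im,d=d,K=K,T=T); print(get_obs()['position'])
E
```

```text
[ 0.53045656 -0.17113784  0.14869684]
```

View pics/w3.png

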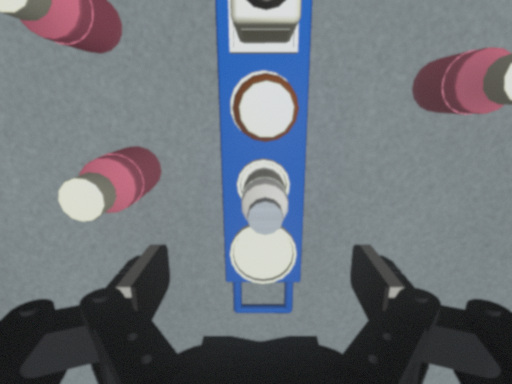

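Vial cap at about (266,217), amber cap (265,107), square's cup front at rows 40–52.

```bash
python3 - <<'E'
from h import *
f=np.load('w3.npz');im,d,K,T=f['im'],f['d'],f['K'],f['T']; P=cloud(d,K,T)
for u,v,z in((266,217,.096),(265,107,.112),(266,3,.104)): print(ray((u,v),K,T,z),P[v,u])
print(ray((264,253),K,T,.02))
E
```

```text
[ 0.53222337 -0.17550774  0.096     ] [ 0.5319095  -0.17546387  0.09517621]
[ 0.59774016 -0.18674765  0.112     ] [ 0.59772885 -0.18675388  0.11138514]
[ 0.64590837 -0.19624675  0.104     ] [ 0.64651554 -0.19639682  0.10168902]
[ 0.46867754 -0.16323251  0.02      ]
```

Call:
jog_arm([
  [[0,-0.001,-0.04,0,0,0,1],[0,-0.001,-0.075,0,0,0,1],[0,-0.001,-0.1,0,0,0,1],[0,-0.001,-0.1,0,0,0,1],[0,-0.001,-0.1,0,0,0,1],[0,-0.001,-0.1,0,0,0,-1],[0,-0.001,-0.1,0,0,0,-1],[0,-0.001,-0.1,0,0,0,-1],[0,-0.001,-0.1,0,0,0,-1],[0,-0.001,-0.1,0,0,0,-1],[0,-0.001,-0.1,0,0,0,-1],[0,-0.001,-0.1,0,0,0,-1]],
])

```text
time_s: 9.35
position: [0.5325, -0.1754, 0.0538]
ee_rot: [0.0, 0.995, -0.096, 0.001]
force: [0.4, 0.0, 5.7]
finger_gap: 0.0327
gripper_force: 59.8
```

Call:
jog_arm([
  [[0,0,0.03,0,0,0,-1],[0,0,0.07,0,0,0,-1],[0,0,0.11,0,0,0,-1],[0,0.02,0.14,0,0,0,-1],[0.006,0.06,0.14,0,0,-2,-1],[0.011,0.105,0.14,0,0,-4,-1],[0.016,0.15,0.14,0,0,-6,-1],[0.021,0.195,0.14,0,0,-7.5,-1],[0.026,0.24,0.14,0,0,-7.5,-1],[0.031,0.285,0.14,0,0,-7.5,-1],[0.036,0.32,0.14,0,0,-7.5,-1],[0.036,0.336,0.14,0,0,-7.5,-1]],
])

```text
time_s: 10.55
position: [0.5671, 0.1639, 0.1913]
ee_rot: [-0.0, 0.987, -0.159, -0.001]
force: [0.1, -1.0, -1.1]
finger_gap: 0.0325
gripper_force: 60.4
```

Call:
jog_arm([
  [[0,0,0,0,0,0,-1],[0,0,0,0,0,0,-1],[0,0,-0.03,0,0,0,-1],[0,0,-0.07,0,0,0,-1],[0,0,-0.105,0,0,0,-1],[0,0,-0.125,0,0,0,-1],[0,0,-0.135,0,0,0,-1],[0,0,-0.14,0,0,0,-1],[0,0,-0.144,0,0,0,-1],[0,0,-0.144,0,0,0,-1],[0,0,-0.144,0,0,0,-1]],
])

```text
time_s: 11.65
position: [0.5685, 0.161, 0.0498]
ee_rot: [-0.0, 0.987, -0.161, 0.001]
force: [-0.1, -0.3, 0.3]
finger_gap: 0.0325
gripper_force: 60.5
```

Bottom should be about 6 mm above the floor; lower until contact.

Call:
jog_arm([
  [[0,0,-0.002,0,0,0,-1],[0,0,-0.004,0,0,0,-1],[0,0,-0.005,0,0,0,-1],[0,0,-0.006,0,0,0,-1],[0,0,-0.007,0,0,0,-1],[0,0,-0.007,0,0,0,-1],[0,0,-0.007,0,0,0,-1]],
])

```text
time_s: 12.35
position: [0.5679, 0.1611, 0.0439]
ee_rot: [-0.0, 0.987, -0.161, 0.001]
force: [-4.7, -1.0, 9.6]
finger_gap: 0.0326
gripper_force: 61.8
```

Call:
jog_arm([
  [[0,0,0.002,0,0,0,-0.3],[0,0,0.002,0,0,0,0.4],[0,0,0.002,0,0,0,1],[0,0,0.002,0,0,0,1],[0,0,0.002,0,0,0,1],[0,0,0.03,0,0,0,1],[0,0,0.08,0,0,0,1],[0,0,0.13,0,0,0,1],[0,-0.04,0.16,0,0,2,1],[0.005,-0.085,0.16,0,0,4,1],[0.01,-0.13,0.16,0,0,6,1],[0.014,-0.175,0.16,0,0,7.5,1]],
])

```text
time_s: 13.55
position: [0.5817, -0.0156, 0.2018]
ee_rot: [0.0, 0.995, -0.095, 0.001]
force: [0.6, 0.5, 0.2]
finger_gap: 0.0855
gripper_force: 0.0
```

Call:
jog_arm([
  [[0.003,-0.04,0,0,0,0,1],[0.007,-0.085,0,0,0,0,1],[0.011,-0.13,0,0,0,0,1],[0.015,-0.1725,0,0,0,0,1],[0.015,-0.1725,0,0,0,0,1],[0.015,-0.1725,0,0,0,0,1],[0.015,-0.1725,-0.02,0,0,0,1],[0.015,-0.1725,-0.04,0,0,0,1],[0.015,-0.1725,-0.04,0,0,0,1]],
])

```text
time_s: 14.45
position: [0.5948, -0.184, 0.1577]
ee_rot: [-0.001, 0.995, -0.095, -0.003]
force: [-0.2, -0.0, -0.8]
finger_gap: 0.0857
gripper_force: 0.0
```

```bash
python3 - <<'E'
from h import *
snap('scene','s2.png')
im,d,K,T=snap('wrist','w4.png');np.savez('w4.npz',im=im,d=d,K=K,T=T); print(get_obs()['position'])
a=cv2.imread('pics/s2.png')[60:360,130:330];b=cv2.imread('pics/w4.png')
cv2.imwrite('pics/c1.png',np.hstack([cv2.resize(a,None,fx=1.28,fy=1.28)[:384],b]))
E
```

```text
[ 0.59652055 -0.18512044  0.16126369]
```

View pics/c1.png

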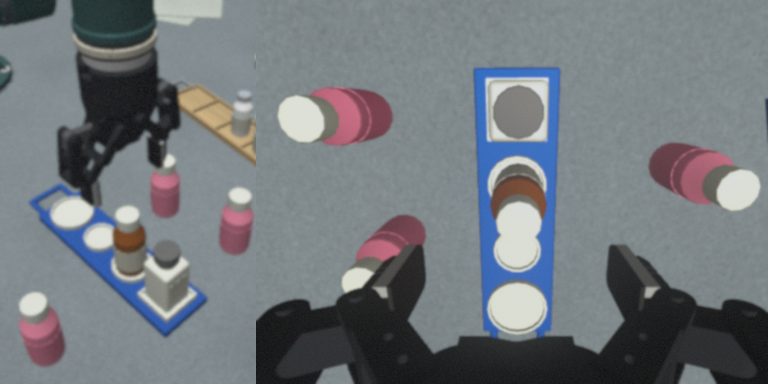

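Vial stands in the rack; the amber cap shows at about (262,221), the square's cap at (262,112), and the fingers clear the pinks.

```bash
python3 - <<'E'
from h import *
f=np.load('w4.npz');K,T=f['K'],f['T']; P=cloud(f['d'],K,T)
for u,v,z in((262,221,.112),(262,112,.104)): print(ray((u,v),K,T,z),P[v,u])
a,b=[ray(p,K,T,.012) for p in ((218.5,69),(303.5,69))]; print(a,b,np.degrees(np.arctan2(*(b-a)[1::-1]))+90)
E
```

```text
[ 0.59790119 -0.18722942  0.112     ] [ 0.59765585 -0.18718734  0.11136054]
[ 0.66209014 -0.19940089  0.104     ] [ 0.66207068 -0.19940271  0.10317132]
[ 0.70131338 -0.17001673  0.012     ] [ 0.68783731 -0.24054323  0.012     ] -10.817572502672718
```

Call:
jog_arm([
  [[0,0,-0.04,0,0,0,1],[0,0,-0.08,0,0,0,1],[0,0,-0.1,0,0,0,1],[0,0,-0.108,0,0,0,1],[0,0,-0.108,0,0,0,1],[0,0,-0.108,0,0,0,1],[0,0,-0.108,0,0,0,-1],[0,0,-0.108,0,0,0,-1],[0,0,-0.108,0,0,0,-1],[0,0,-0.108,0,0,0,-1],[0,0,-0.108,0,0,0,-1],[0,0,-0.108,0,0,0,-1]],
])

```text
time_s: 15.75
position: [0.5974, -0.1868, 0.0547]
ee_rot: [0.0, 0.995, -0.096, 0.001]
force: [0.5, 0.6, 5.6]
finger_gap: 0.0409
gripper_force: 61.1
```

Call:
jog_arm([
  [[0,0,0.03,0,0,0,-1],[0,0,0.07,0,0,0,-1],[0,0,0.11,0,0,0,-1],[-0.004,0.02,0.14,0,0,0,-1],[-0.015,0.06,0.14,0,0,-2,-1],[-0.026,0.105,0.14,0,0,-4,-1],[-0.037,0.15,0.14,0,0,-6,-1],[-0.048,0.195,0.14,0,0,-7.5,-1],[-0.059,0.24,0.14,0,0,-7.5,-1],[-0.07,0.285,0.14,0,0,-7.5,-1],[-0.081,0.33,0.14,0,0,-7.5,-1],[-0.0915,0.3685,0.14,0,0,-7.5,-1]],
])

```text
time_s: 16.95
position: [0.5035, 0.1838, 0.1919]
ee_rot: [0.0, 0.987, -0.16, -0.001]
force: [0.4, -0.3, -1.3]
finger_gap: 0.0407
gripper_force: 61.6
```

Call:
jog_arm([
  [[0,0,0,0,0,0,-1],[0,0,0,0,0,0,-1],[0,0,0,0,0,0,-1],[0,0,-0.03,0,0,0,-1],[0,0,-0.07,0,0,0,-1],[0,0,-0.105,0,0,0,-1],[0,0,-0.125,0,0,0,-1],[0,0,-0.135,0,0,0,-1],[0,0,-0.14,0,0,0,-1],[0,0,-0.146,0,0,0,-1],[0,0,-0.146,0,0,0,-1],[0,0,-0.146,0,0,0,-1]],
])

```text
time_s: 18.15
position: [0.5059, 0.182, 0.0485]
ee_rot: [-0.0, 0.987, -0.161, 0.001]
force: [-0.1, -0.6, -1.4]
finger_gap: 0.0406
gripper_force: 61.7
```

Call:
jog_arm([
  [[0,0,-0.002,0,0,0,-1],[0,0,-0.003,0,0,0,-1],[0,0,-0.004,0,0,0,-1],[0,0,-0.005,0,0,0,-1],[0,0,-0.006,0,0,0,-1],[0,0,-0.007,0,0,0,-1],[0,0,-0.007,0,0,0,-1],[0,0,-0.007,0,0,0,-1]],
])

```text
time_s: 18.95
position: [0.5056, 0.1821, 0.0446]
ee_rot: [-0.0, 0.987, -0.161, 0.001]
force: [-8.1, -0.9, 16.7]
finger_gap: 0.0405
gripper_force: 63.7
```

Call:
jog_arm([
  [[0,0,0.003,0,0,0,-0.3],[0,0,0.003,0,0,0,0.4],[0,0,0.003,0,0,0,1],[0,0,0.003,0,0,0,1],[0,0,0.003,0,0,0,1],[0,0,0.03,0,0,0,1],[0,0,0.08,0,0,0,1],[0,0,0.125,0,0,0,1],[0.012,-0.03,0.15,0,0,2,1],[0.03,-0.072,0.15,0,0,4,1],[0.047,-0.114,0.15,0,0,6,1],[0.064,-0.156,0.15,0,0,7.6,1]],
])

```text
time_s: 20.15
position: [0.5697, 0.0246, 0.1906]
ee_rot: [-0.0, 0.996, -0.094, 0.0]
force: [0.3, 0.2, 0.1]
finger_gap: 0.0854
gripper_force: 0.0
```

Call:
jog_arm([
  [[0.017,-0.042,0,0,0,0,1],[0.034,-0.084,0,0,0,0,1],[0.051,-0.126,0,0,0,0,1],[0.068,-0.168,0,0,0,0,1],[0.085,-0.21,0,0,0,0,1],[0.092,-0.2245,0,0,0,0,1],[0.092,-0.2245,0,0,0,0,1],[0.092,-0.2245,-0.02,0,0,0,1],[0.092,-0.2245,-0.04,0,0,0,1],[0.092,-0.2245,-0.04,0,0,0,1]],
])

```text
time_s: 21.15
position: [0.659, -0.1964, 0.1461]
ee_rot: [-0.001, 0.996, -0.094, -0.004]
force: [-0.3, 0.3, -0.5]
finger_gap: 0.0851
gripper_force: 0.0
```

```bash
python3 - <<'E'
from h import *
snap('scene','s3.png')
im,d,K,T=snap('wrist','w5.png');np.savez('w5.npz',im=im,d=d,K=K,T=T); print(get_obs()['position'])
a=cv2.imread('pics/s3.png')[60:360,130:380];b=cv2.imread('pics/w5.png')
cv2.imwrite('pics/c2.png',np.hstack([a,b[84:]]))
E
```

```text
[ 0.66072347 -0.19728955  0.15005258]
```

View pics/c2.png

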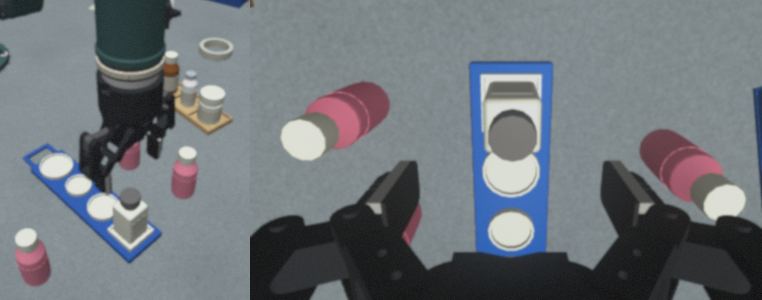

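Amber stands next to the vial in the rack; the square's cap at about (262,220) lies where expected, sides aligned with the tool.

Call:
jog_arm([
  [[0,0,-0.04,0,0,0,1],[0,0,-0.075,0,0,0,1],[0,0,-0.09,0,0,0,1],[0,0,-0.098,0,0,0,1],[0,0,-0.098,0,0,0,1],[0,0,-0.098,0,0,0,1],[0,0,-0.098,0,0,0,-1],[0,0,-0.098,0,0,0,-1],[0,0,-0.098,0,0,0,-1],[0,0,-0.098,0,0,0,-1],[0,0,-0.098,0,0,0,-1],[0,0,-0.098,0,0,0,-1]],
])

```text
time_s: 22.45
position: [0.6617, -0.1988, 0.0534]
ee_rot: [0.0, 0.995, -0.095, 0.001]
force: [0.5, -0.5, 4.5]
finger_gap: 0.0393
gripper_force: 61.2
```

Call:
jog_arm([
  [[0,0,0.03,0,0,0,-1],[0,0,0.07,0,0,0,-1],[0,0,0.11,0,0,0,-1],[-0.01,0.018,0.14,0,0,0,-1],[-0.03,0.055,0.14,0,0,-2,-1],[-0.05,0.092,0.14,0,0,-4,-1],[-0.07,0.129,0.14,0,0,-6,-1],[-0.09,0.166,0.14,0,0,-7.6,-1],[-0.11,0.203,0.14,0,0,-7.6,-1],[-0.13,0.24,0.14,0,0,-7.6,-1],[-0.15,0.277,0.14,0,0,-7.6,-1],[-0.17,0.314,0.14,0,0,-7.6,-1]],
])

```text
time_s: 23.65
position: [0.4894, 0.1166, 0.1912]
ee_rot: [0.0, 0.987, -0.161, -0.001]
force: [0.0, 1.2, -1.9]
finger_gap: 0.0395
gripper_force: 60.8
```

Call:
jog_arm([
  [[-0.02,0.035,0,0,0,0,-1],[-0.038,0.07,0,0,0,0,-1],[-0.0485,0.087,0,0,0,0,-1],[-0.0485,0.087,0,0,0,0,-1],[-0.0485,0.087,0,0,0,0,-1],[-0.0485,0.087,0,0,0,0,-1],[-0.0485,0.087,-0.03,0,0,0,-1],[-0.0485,0.087,-0.07,0,0,0,-1],[-0.0485,0.087,-0.105,0,0,0,-1],[-0.0485,0.087,-0.12,0,0,0,-1],[-0.0485,0.087,-0.13,0,0,0,-1],[-0.0485,0.087,-0.13,0,0,0,-1]],
])

```text
time_s: 24.85
position: [0.4422, 0.2013, 0.0609]
ee_rot: [0.001, 0.987, -0.162, -0.001]
force: [-0.3, 0.8, -1.2]
finger_gap: 0.0391
gripper_force: 60.8
```

Call:
jog_arm([
  [[0,0,-0.004,0,0,0,-1],[0,0,-0.008,0,0,0,-1],[0,0,-0.012,0,0,0,-1],[0,0,-0.014,0,0,0,-1],[0,0,-0.016,0,0,0,-1],[0,0,-0.018,0,0,0,-1],[0,0,-0.02,0,0,0,-1],[0,0,-0.021,0,0,0,-1],[0,0,-0.022,0,0,0,-1],[0,0,-0.022,0,0,0,-1],[0,0,-0.022,0,0,0,-1]],
])

```text
time_s: 25.95
position: [0.4428, 0.2026, 0.0433]
ee_rot: [-0.0, 0.987, -0.161, 0.0]
force: [-7.5, -1.7, 14.3]
finger_gap: 0.0394
gripper_force: 62.7
```

Contact at 43.3 mm as expected (floor). Release and back away.

Call:
jog_arm([
  [[0,0,0.003,0,0,0,-0.3],[0,0,0.003,0,0,0,0.4],[0,0,0.003,0,0,0,1],[0,0,0.003,0,0,0,1],[0,0,0.003,0,0,0,1],[0,0,0.03,0,0,0,1],[0,0,0.08,0,0,0,1],[0,0,0.125,0,0,0,1],[-0.01,-0.04,0.17,0,0,4,1],[-0.02,-0.09,0.19,0,0,8,1],[-0.03,-0.13,0.2,0,0,12,1],[-0.04,-0.17,0.2,0,0,16,1]],
])

```text
time_s: 27.15
position: [0.4031, 0.0311, 0.243]
ee_rot: [0.0, 1.0, -0.02, 0.003]
force: [1.5, -0.8, -0.4]
finger_gap: 0.0852
gripper_force: 0.0
```

Call:
jog_arm([
  [[0,-0.04,0,0,0,0,1],[0,-0.08,0,0,0,0,1],[0,-0.08,0,0,0,0,1],[0,-0.08,0,0,0,0,1],[0,-0.08,0,0,0,0,1]],
])

```text
time_s: 27.65
position: [0.4026, -0.0468, 0.2402]
ee_rot: [-0.0, 1.0, -0.021, -0.0]
force: [0.6, -0.6, -0.1]
finger_gap: 0.0853
gripper_force: 0.0
```

```bash
python3 - <<'E'
from h import *
im,d,K,T=snap('top','t9.png'); im2,*_=snap('scene','s9.png')
e=np.array([.66496536,.12854581]);a=np.radians(-18.4);u=np.array([np.cos(a),np.sin(a)]);n=np.array([-u[1],u[0]]);c=np.array([.5339,.172])
for nm,s,h in(('jar',99,.074),('vial',33,.086),('amber',-33,.102),('square',-99,.094)):
    P=cloud(d,K,T); g=c+u*s/1000; m=(abs(P[...,2]-h)<.006)&(np.hypot(*(P[...,:2]-g).transpose(2,0,1))<.03)
    q=P[m][:,:2].mean(0)-c; print(nm,m.sum(),'along',(q@u*1000).round(1),'across',(q@n*1000).round(1))
x=cv2.imread('pics/t9.png')[100:310,80:290];y=cv2.imread('pics/s9.png')[60:270,180:400]
cv2.imwrite('pics/c9.png',cv2.resize(np.hstack([x,y]),None,fx=1.8,fy=1.8))
E
```

```text
jar 638 along 97.2 across -1.0
vial 142 along 32.0 across -1.1
amber 234 along -33.1 across -1.0
square 267 along -97.7 across -1.6
```

View pics/c9.png

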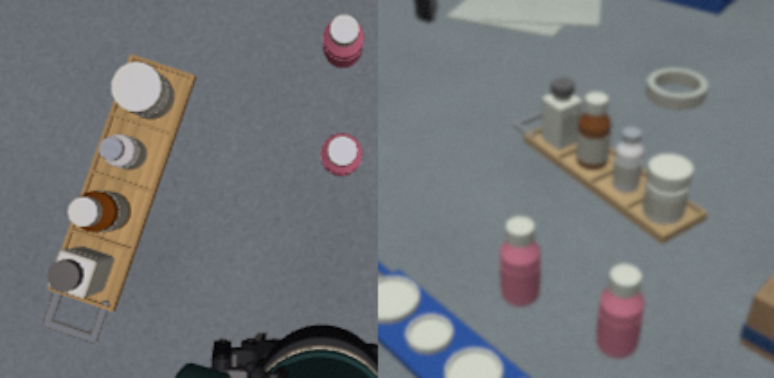

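All four stand upright within 2 mm of their compartment centres, ordered square, amber, vial, jar from the handle.

```bash
python3 -c "
from workcell import order
print(order.close_job())"
```

```text
the job is handed in; nothing more can be done
None
```

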